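# Fit the roller rotor to the pump drive and hold it home

### The arm

A 6-joint arm with a two-finger parallel gripper is mounted at the origin on the work surface. World frame = base frame: x ahead of the robot, y to its left, z up, the work surface at z = 0. Lengths are in m, angles in degrees, forces in N, time in s.
With the tool pointing down it reaches from about 0.4 to 0.825 m from the base axis. Payload 7 kg.
Tool frame: the origin (TCP) lies between the finger pads; the fingertips stand ctrl.nose_length ahead of it and the grasp point (between the pads) lies 2 mm behind it (ctrl.nose_length is the distance from the TCP to the fingertips, in m); z points along the fingers, y is the line along which they close (so a half turn about z gives the same grasp; the last joint's range is limited). The gripper opens to 88 mm and grips with 3 to 60 N. Pads are 19 mm wide; open, the fingers measure 130 mm over their backs; the gripper's body (78 mm by 193 mm) begins 47 mm behind the grasp point.
Start: joints at [80.22, 20.546, 0.682, 0, -70.136, -16.507], TCP at [0.299, 0.605, 0.244] pointing down, gripper open.
Joint ranges: [-176.03, 176.03], [-82.01, 121.73], [-58.28, 71.71], [-173.87, 95.51], [-174.79, -0.11], [-173.66, 173.66]. Speed limits (degrees/s): [136.94, 136.94, 172.46, 180, 180, 180].

### API

Orientations are given as [roll, pitch, yaw] about the fixed x, y, z axes, in that order (R = Rz(yaw) Ry(pitch) Rx(roll)).
In Python, from plant import ctrl gives the robot as it stands.
- The arm moves only by the tool apply_moves, never from a script. Its argument "commands" is a list of rows, each a list of 3 entries, a list of its own where there are three numbers: the shift along the world's x, y, z in cm, then the turn about the world's z in rad, then the closure, from 0 (fully open) to 1 (shut). In form: [[[x, y, z], turn, jaw], ...]. A call has 1 to 20 rows; each row is the pose to reach, as a shift and turn from the pose commanded when the call began; what a row does not reach only later rows make up. A row lasts 1/12 s, in which the tool goes at most 41.7 mm and 7.16 degrees, less where a joint would pass 70% of its speed; a pose out of reach is approached as far as the arm can. A call with a gripper value outside its range is refused whole. The fingers move at their own pace and stop on an object; the grip force is fixed at half the most. Time passes only in rows, so rows that repeat a pose let the fingers close. It gives the time, the measured TCP pose, the force, the opening and the grip force at its end, in the units of the state.
- ctrl.get_obs(): the state, without advancing time (a new reading comes with each control period).
- ctrl.snapshot(name): name is "scene" or "top" or "wrist"; returns a dict with "img" (480x640x3 uint8, red, green, blue), "fx", "fy", "cx", "cy" (pixels), "dist_coeffs" ([k1, k2, p1, p2, k3] as OpenCV has them; the pictures are not rectified), "T" (4x4, takes a point from camera to world coordinates). Camera axes: x right, y up, looking along -z (the intrinsics and any distortion apply to the point x, -y, -z); pixel columns grow to the right and rows downward; lengths in m; the calibration is good to about 2 mm. A picture is of the moment at which its call begins. There is no depth.
- ctrl.close_job(): hands the job in; it is judged then, once.
Trained networks look in a picture, given as the dict that the camera call returned (one of the last four; its "shot" number tells which), for a name from the list of things; names that differ only in an ending like _2 or _b are one class to them, and where a whole thing is asked for, a point or a joint stands for the part that bears it (a point fixed in the world has none). Each returns a list of dicts, best first, with "score" (0 to 1); they miss things now and then, are a little off and sometimes report something else, mostly with a low value. They report only what shows in the picture. A call takes as long as a camera call. They do not tell look-alikes from the thing itself.
- ctrl.search_frame(picture, target): "at" ([column, row] in pixels, amid what is visible of it).
- ctrl.spot_point(picture, target): "at" ([column, row] in pixels: a listed point, or the origin of a listed thing).
The state is a dict: "clock": time; "joint_pos": joint angles; "qvel": joint speeds; "tau": joint torques, N m; "tool_pos": TCP position; "orientation": TCP orientation; "force": force on the tool from outside, world axes, zero at the start; "moment": the same for the moment, N m; "opening": finger opening in m; "gripper_force": force on a finger pad.
Only numpy, scipy, OpenCV 4.12 (cv2) and the standard library are available. Lean on these libraries where they do the work, as an engineer would, in place of code of your own. Each camera call takes 0.05 s, during which the arm holds its last target. There are 200 camera calls.

### The job

Take the pump rotor with the ten slim rollers out of the white holder block and push its keyed shaft down into the drive hub of the pump, turning it until the key slips into the keyway. Keep pushing against the spring ejector until the rotor's shoulder is fully home on the hub, and finish while still gripping it and holding it down there, so that the clamping screw can be tightened: do not let go. Leave the rotor with four thick rollers in the block and do not disturb the other things on the bench.

Things in the scene. Friction and masses are not known exactly. Their poses are not given: they have to be found in the camera images.
- rotor: The rotor to fit, about 0.22 kg: two aluminium end plates (44 mm) with ten slim steel rollers (8.4 mm thick, 51 mm over the rollers) between, keyed shaft below, grey finger grip on top. Origin: on its axis at the shoulder, the flat underside of the lower plate. z up, x points to the key's side. Upright in a block hole, shoulder on the block's top, shaft hidden in the hole.
- rotor_grip (a point): On the rotor's axis, in its grey finger grip, 50 mm above the shoulder (axes as the rotor). The grip is a flat-sided bar 14 mm thick (along y), 28 mm high, 32 to 60 mm above the shoulder, from x = -18 mm (square end) to +21 mm (pointed end, over the key). The upper plate's top is at its foot.
- rotor_foot (a point): Centre of the shaft's lower end, 30 mm below the shoulder (axes as the rotor). Shaft 16 mm in diameter, foot tapered to 11 mm over the last 5 mm. The key is 6 mm wide, stands out to 12 mm from the axis on the +x side and runs from the shoulder to 18 mm below it; below the key the shaft is plain.
- spare: The other rotor, to be left alone: same plates, shaft and grip, but four thick rollers (15 mm). It stands in the other hole of the block. Same origin and axes.
- block: White plastic holder block, fixed, 75 x 200 x 40 mm (x, y, z). Origin: centre of its underside. Two through holes 28 mm wide at y = -57.5 and +57.5 mm hold the two rotors; which is in which varies.
- drive: Pump drive, fixed, on its back, hub up: white housing 210 x 130 mm, 80 mm high, from x = -60 to +150 mm. Origin: on the hub axis at bench level, z up. A black front plate (top at 86 mm) round the hub carries four 14 mm high studs at 44 mm either side in x and y; display and speed knob (top at 96 mm) at the +x end.
- hub_face (a point): Centre of the top face of the steel drive hub (42 mm in diameter, 36 mm high), 122 mm above the bench. z up along the bore, x points to the keyway. Bore 18 mm. With the key beside the keyway the shoulder stops 18 mm above this face; with the key in it, the shoulder comes to rest on the face. The gear motor holds the hub with about 0.5 N m: turn the rotor, not the hub.
- hub_keyway (a point): Middle of the keyway's mouth in the hub's top face, 11.5 mm from the bore's axis (axes as hub_face). The keyway is 8 mm wide, reaches out to 13.5 mm from the axis, is open at the top and runs the hub's full depth.
- ejector (a joint): Travel of the brass spring ejector in the bore, m, 0 = up. The foot of the shaft meets it when the shoulder is 8 mm above the hub face; at 0.008 the rotor is home. Its spring pushes up with about 6 N at first and 11 N at home, so the rotor rises 8 mm if it is let go.
- shoe: Bystander beside the drive: grey pressure shoe of the pump head, 62 x 51 x 30 mm. Origin: on its underside.
- hexkey: Bystander in front of the holder block: L-shaped hex key, 90 mm, 6 mm thick, lying flat. Origin: on the middle of its long leg.
- driver: Bystander at the right: screwdriver with a wooden handle, 170 mm, lying flat. Origin: its middle.
- cap: Bystander: white screw cap, 38 mm wide, 16 mm high. Origin: on its underside.
- bottle: Bystander: white plastic bottle, 72 mm wide, 165 mm high. Origin: centre of its underside.
- jar: Bystander: small jar with white lid, 60 mm wide, 75 mm high. Origin: centre of its underside.
- beaker: Bystander: glass beaker, 80 mm wide, 95 mm high. Origin: centre of its underside.
There are look-alikes about, which are no part of the job. Leave any green look-alike of the rotor alone.

How it is judged (in metres and radians):
On the way, in this order (a step that is already met when the one before it is completed fails the run):
1. the ten-roller rotor is held by the gripper, lifted clear of the holder block (z of rotor in the frame of block above 0.075 m and contact force between the fingers and rotor above 1 N), for 0.1 s.
2. its key has slipped into the hub's keyway: the shoulder is less than 14 mm above the hub face, on its axis (z of rotor in the frame of hub_face below 0.014 m and horizontal distance between rotor and hub_face below 0.004 m), for 0.05 s.
At the end, for the whole second after the job is handed in: The ten-roller rotor is within 2 mm of home on the hub, on its axis within 3 mm, upright, key in the keyway, ejector pressed down over 6 mm, rotor at rest and still held down by the fingers (over 3 N); the four-roller rotor stands in its hole (z of rotor in the frame of hub_face between -0.003 and 0.002 m and horizontal distance between rotor and hub_face below 0.003 m and angle between the z axis of rotor and the z axis of hub_face, either way round below 0.06 rad and angle between the x axis of rotor and the x axis of hub_face, either way round below 0.25 rad and value of joint ejector above 0.006 m and contact force between the fingers and rotor above 3 N and linear speed of rotor below 0.02 m/s and z of spare in the frame of block below 0.045 m and distance of spare from where it was at the start of the episode below 0.02 m); the arm keeps its last pose, push and grip.
It fails at once if the four-roller rotor is taken out or shifted by more than 20 mm (distance of spare from where it was at the start of the episode above 0.02 m).
It fails at once if another thing on the bench is shifted by more than 30 mm (distance of any of shoe, hexkey, driver, cap, bottle, jar, beaker from where it was at the start of the episode above 0.03 m).
It also fails if it takes over 38 s, if anything falls off the work surface, if the arm or the gripper's body presses on something with over 40 N, if the wrist force passes 120 N, or if a joint passes its speed limit or range.

## Working session

There is one attempt and no reset: what is moved stays moved. The work goes in short steps, Python scripts to look and compute and a tool call to move; the robot and the scene stay as the last step left them, time stands still between calls to the robot, and variables do not carry over. Pictures are saved under pics/ and viewed, at most 10 in all, crops included, and the job is handed in when it is done.

Besides the shell and the picture viewer there is one more tool, called after "Request:" as name(argument=value, ...) on one line, values as JSON. apply_moves: Moves the arm, as the interface text tells. Its arguments: {"type":"object","properties":{"commands":{"type":"array"}},"required":["commands"]}

```bash
mkdir -p pics
cat > h.py <<'E'
import numpy as np, cv2
from plant import ctrl
def K(p): return np.array([[p['fx'],0,p['cx']],[0,p['fy'],p['cy']],[0,0,1.]])
def ray(p,uv):
    n=cv2.undistortPoints(np.array([[uv]],float),K(p),np.array(p['dist_coeffs'],float))[0,0]
    T=np.array(p['T']); return T[:3,3],T[:3,:3]@np.array([n[0],-n[1],-1.])
def atz(p,uv,z):
    o,d=ray(p,uv); return o+d*(z-o[2])/d[2]
def proj(p,X):
    T=np.array(p['T']); c=(np.asarray(X,float)-T[:3,3])@T[:3,:3]; c=c*[1,-1,-1]
    return cv2.projectPoints(c.reshape(-1,1,3),np.zeros(3),np.zeros(3),K(p),np.array(p['dist_coeffs'],float))[0][:,0]
def save(p,n): cv2.imwrite('pics/'+n,p['img'][:,:,::-1])
E
python3 - <<'E'
from h import *
print(ctrl.get_obs(),ctrl.nose_length)
for n in ['scene','top']:
    p=ctrl.snapshot(n); save(p,n+'1.png')
    print(n,np.round(p['T'],3).tolist(),p['fx'])
    for t,z in [('rotor_grip',.09),('rotor',.04),('spare',.04),('block',0),('hub_face',.122),('hub_keyway',.122)]:
        for r in ctrl.spot_point(p,t)[:3]: print(t,np.round(r['at']),round(r['score'],2),np.round(atz(p,r['at'],z),3))
E
```

```text
{'clock': 0.0, 'joint_pos': array([ 8.02206236e+01,  2.05890432e+01,  6.36288190e-01, -2.03320598e-02,
       -7.01377156e+01, -1.65082080e+01]), 'qvel': array([-0.12961305,  0.00591565, -0.1175822 , -0.00932276,  0.10669507,
        0.0592974 ]), 'tau': array([ 1.68687733e-03, -5.82721066e+01,  2.93046981e+01,  6.99675232e+00,
        7.06955689e-03, -1.59748488e-04]), 'tool_pos': array([0.29874594, 0.60478365, 0.24266811]), 'orientation': array([ 1.79907827e+02, -7.38396690e-03, -2.62945015e+01]), 'force': array([-0.48804258, -0.31707102, -0.32865745]), 'moment': array([-0.05448882, -0.00956766,  0.02182221]), 'gripper_force': 0.0, 'opening': 0.08749979950191893} 0.017
scene [[-0.073, -0.706, 0.704, 1.505], [0.997, -0.06, 0.044, 0.026], [0.011, 0.706, 0.709, 1.055], [0.0, 0.0, 0.0, 1.0]] 603.375654524266
rotor_grip [385. 221.] 0.94 [0.438 0.108 0.09 ]
rotor_grip [408. 256.] 0.84 [0.551 0.16  0.09 ]
rotor [382. 240.] 0.85 [0.452 0.105 0.04 ]
rotor [403. 270.] 0.75 [0.549 0.155 0.04 ]
rotor [304. 223.] 0.67 [ 0.41  -0.087  0.04 ]
spare [454. 273.] 0.77 [0.548 0.272 0.04 ]
spare [426.
[... 166 characters left out ...]
22]
hub_face [404. 272.] 0.37 [0.629 0.147 0.122]
hub_keyway [300. 225.] 0.68 [ 0.505 -0.086  0.122]
top [[-0.028, 0.987, -0.16, 0.309], [-1.0, -0.028, 0.002, -0.029], [-0.003, 0.16, 0.987, 1.616], [0.0, 0.0, 0.0, 1.0]] 593.9477426100129
rotor_grip [231. 244.] 0.71 [0.547 0.197 0.09 ]
rotor_grip [248. 241.] 0.66 [0.553 0.154 0.09 ]
rotor_grip [268. 282.] 0.6 [0.446 0.104 0.09 ]
rotor [250. 244.] 0.63 [0.553 0.153 0.04 ]
rotor [271. 284.] 0.55 [0.445 0.1   0.04 ]
spare [205. 248.] 0.55 [0.547 0.277 0.04 ]
block [230. 243.] 0.68 [0.563 0.215 0.   ]
hub_face [341. 261.] 0.74 [ 0.491 -0.085  0.122]
hub_keyway [335. 257.] 0.52 [ 0.502 -0.071  0.122]
hub_keyway [167. 199.] 0.52 [0.666 0.36  0.122]
```

Run:
```python
import cv2
a=cv2.imread('pics/scene1.png')[170:370,200:500]; b=cv2.imread('pics/top1.png')[170:370,150:450]
cv2.imwrite('pics/m1.png',cv2.resize(cv2.vconcat([a,b]),None,fx=1.5,fy=1.5,interpolation=2))
```

```text
(no output)
```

View pics/m1.png

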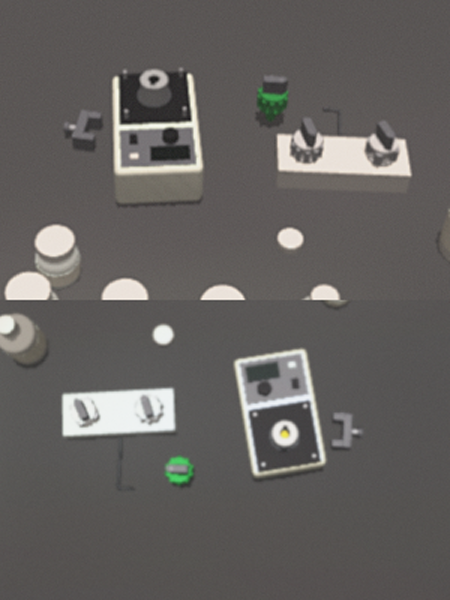

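View pics/scene1.png

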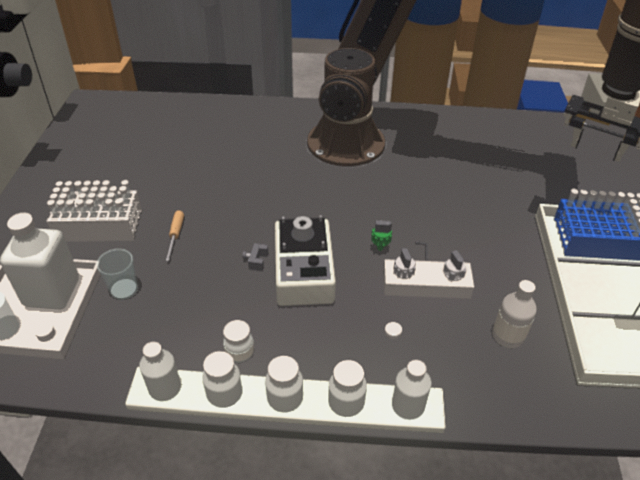

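The scene has the block around (0.56, 0.215) and the hub around (0.495, -0.085). The rotor at y≈0.155 (scene pixel 405,260) looks like the ten-roller one, and the green look-alike is at (382,235). I'll take a close look with the wrist camera.

Request:
apply_moves(commands=[[[2.5,-3.3,0.5],0,0],[[5,-6.6,1],0,0],[[7.5,-10,1.5],0,0],[[10,-13.4,2],0,0],[[12.5,-17,2.5],0,0],[[15,-20,3],0,0],[[17,-23.5,3],0,0],[[19,-27,3],0,0],[[20.5,-30.5,3],0,0],[[22,-34,3],0,0],[[23,-37.5,3],0,0],[[23,-39.5,3],0,0],[[23,-39.5,3],0,0],[[23,-39.5,3],0,0]])

```text
clock: 1.87
tool_pos: [0.5292, 0.2089, 0.2739]
orientation: [-180.0, -0.0, -26.4]
force: [0.3, 0.8, 1.1]
opening: 0.0874
gripper_force: 0.0
```

Run:
```python
from h import *
o=ctrl.get_obs(); print(o['joint_pos'],o['tool_pos'],o['orientation'])
p=ctrl.snapshot('wrist'); save(p,'w1.png'); print(np.round(p['T'],3).tolist(),p['fx'])
for t,z in [('rotor_grip',.09),('rotor',.04),('spare',.04),('block',0)]:
    for r in ctrl.spot_point(p,t)[:3]: print(t,np.round(r['at']),round(r['score'],2),np.round(atz(p,r['at'],z),3))
```

```text
[ 4.12457864e+01  9.49619969e+00 -1.03206247e+01  3.25685009e-04
 -7.01428133e+01  2.23414388e+01] [0.52920531 0.2089381  0.27394914] [-1.79962784e+02 -1.56261330e-02 -2.64126694e+01]
[[-0.444, 0.862, 0.243, 0.594], [-0.896, -0.428, -0.121, 0.176], [-0.0, -0.271, 0.963, 0.414], [0.0, 0.0, 0.0, 1.0]] 346.477126882344
rotor_grip [452. 241.] 0.96 [0.447 0.105 0.09 ]
rotor [434. 225.] 0.97 [0.45  0.105 0.04 ]
rotor [358. 161.] 0.75 [0.552 0.152 0.04 ]
spare [264. 211.] 0.62 [0.549 0.268 0.04 ]
block [336. 244.] 0.28 [0.467 0.218 0.   ]
```

View pics/w1.png

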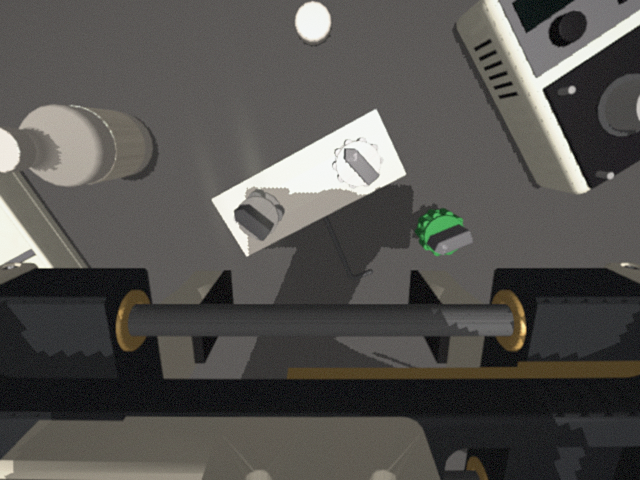

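The ten-roller rotor is at pixel (358,161), with scalloped rollers showing. The spare is at (262,215) and the green decoy at (442,232). I'll crop around the target to get the grip's direction.

Run:
```python
import cv2
a=cv2.imread('pics/w1.png')[125:200,318:408]
cv2.imwrite('pics/c1.png',cv2.resize(a,None,fx=8,fy=8,interpolation=2))
```

```text
(no output)
```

View pics/c1.png

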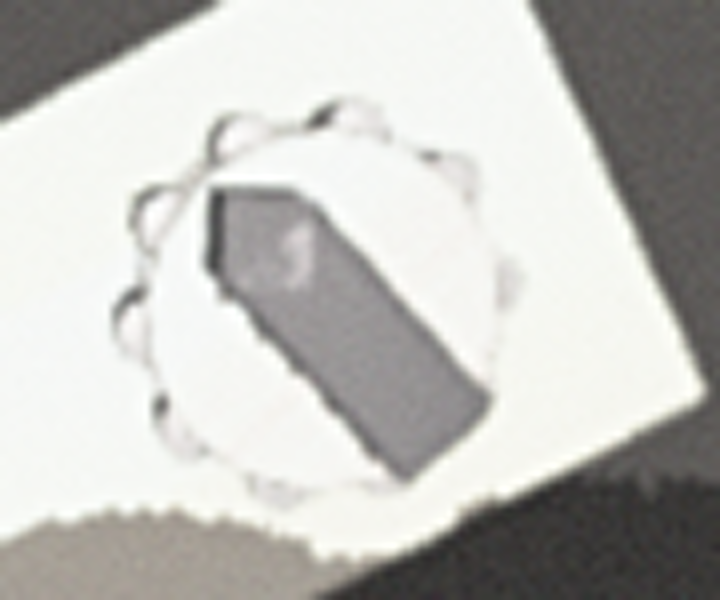

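Run:
```python
from h import *
p=ctrl.snapshot('wrist')
f=lambda x,y: atz(p,[(x+.5)/8-.5+318,(y+.5)/8-.5+125],.100)
tip,a,b,s,l=[f(*q) for q in [(215,187),(490,400),(405,480),(310,195),(220,278)]]
m=(a+b)/2; d=tip-m; print(tip,m,np.linalg.norm(d),np.linalg.norm(a-b))
for q in (d,s-a,l-b): print(np.degrees(np.arctan2(q[1],q[0])))
yaw=np.arctan2(*( (s-a)/np.linalg.norm(s-a)+(l-b)/np.linalg.norm(l-b))[[1,0]])
c=m+18e-3*np.array([np.cos(yaw),np.sin(yaw),0]); print('axis',c,np.degrees(yaw))
```

```text
[0.5739909  0.16445903 0.1       ] [0.5372407  0.15271799 0.1       ] 0.03858017069090431 0.012899786889819877
17.71776655464686
16.743753977411345
17.433120891074275
axis [0.55444604 0.15800724 0.1       ] 17.08843743424281
```

Request:
apply_moves(commands=[[[0.5,-1,-1],0.12,0],[[1,-2,-2],0.24,0],[[1.5,-3,-4],0.36,0],[[2,-4,-6],0.48,0],[[2.5,-5.15,-8],0.6,0],[[2.5,-5.15,-10],0.72,0],[[2.5,-5.15,-12],0.761,0],[[2.5,-5.15,-14],0.761,0],[[2.5,-5.15,-16],0.761,0],[[2.5,-5.15,-17.3],0.761,0],[[2.5,-5.15,-18.1],0.761,0],[[2.5,-5.15,-18.1],0.761,0.5],[[2.5,-5.15,-18.1],0.761,1],[[2.5,-5.15,-18.1],0.761,1],[[2.5,-5.15,-18.1],0.761,1],[[2.5,-5.15,-18.1],0.761,1],[[2.5,-5.15,-18.1],0.761,1],[[2.5,-5.15,-18.1],0.761,1],[[2.5,-5.15,-18.1],0.761,1]])

```text
clock: 3.75
tool_pos: [0.554, 0.1587, 0.0929]
orientation: [-180.0, -0.0, 17.3]
force: [0.2, -0.7, 0.6]
opening: 0.0399
gripper_force: 0.0
```

Request:
apply_moves(commands=[[[0,0,0],0,1],[[0,0,0],0,1],[[0,0,0],0,1],[[0,0,0],0,1],[[0,0,0],0,1],[[0,0,0],0,1]])

```text
clock: 4.25
tool_pos: [0.5539, 0.1586, 0.0925]
orientation: [180.0, 0.0, 17.3]
force: [0.1, -1.2, -0.0]
opening: 0.0138
gripper_force: 30.0
```

Request:
apply_moves(commands=[[[0,0,2],0,1],[[0,0,5],0,1],[[0,0,8.5],0,1],[[0,0,12],0,1],[[0,0,15],0,1],[[0,0,17],0,1],[[-1.5,-2.5,17],-0.05,1],[[-3.5,-5.5,17],-0.1,1],[[-5,-8.5,17],-0.15,1],[[-7,-11.5,17],-0.2,1],[[-8.5,-14.5,17],-0.25,1],[[-10,-17.5,17],-0.3,1],[[-12,-20.5,17],-0.3,1],[[-13.5,-23.5,17],-0.3,1],[[-14.5,-25,17],-0.3,1],[[-14.5,-25,17],-0.3,1],[[-14.5,-25,17],-0.3,1]])

```text
clock: 5.67
tool_pos: [0.4082, -0.092, 0.2626]
orientation: [-180.0, -0.0, 0.0]
force: [1.1, 0.2, -1.9]
opening: 0.0137
gripper_force: 30.0
```

Run:
```python
from h import *
o=ctrl.get_obs(); print(o['joint_pos'],o['tool_pos'],o['orientation'],o['opening'],o['gripper_force'])
p=ctrl.snapshot('wrist'); save(p,'w2.png'); print(np.round(p['T'],3).tolist())
for t,z in [('rotor_grip',.26),('rotor',.04),('hub_face',.122),('hub_keyway',.122)]:
    for r in ctrl.spot_point(p,t)[:3]: print(t,np.round(r['at'],1),round(r['score'],2),np.round(atz(p,r['at'],z),4))
```

```text
[ 1.45603755e+01 -5.52419566e+00 -2.75560552e+01 -2.44897689e-02
 -6.79396779e+01  7.54637868e+01] [ 0.40821649 -0.09198559  0.26258242] [-1.79970882e+02 -2.18518830e-02  1.49644082e-02] 0.013718901668094075 29.981751143932343
[[0.001, 0.963, 0.271, 0.48], [-1.0, 0.001, -0.0, -0.092], [-0.0, -0.271, 0.963, 0.403], [0.0, 0.0, 0.0, 1.0]]
rotor_grip [320.7 300.3] 0.85 [ 0.4078 -0.0923  0.26  ]
rotor_grip [112.  175.4] 0.61 [ 0.4642 -0.0063  0.26  ]
rotor_grip [419.2 104.1] 0.37 [ 0.4918 -0.1306  0.26  ]
rotor [322.1 263. ] 0.96 [ 0.3425 -0.094   0.04  ]
rotor [135.9 170.7] 0.59 [0.4446 0.1    0.04  ]
hub_face [308.  114.1] 0.93 [ 0.4957 -0.0825  0.122 ]
hub_keyway [307.2 101.6] 0.67 [ 0.5048 -0.082   0.122 ]
hub_keyway [596.5 159. ] 0.64 [ 0.4624 -0.3135  0.122 ]
```

View pics/w2.png

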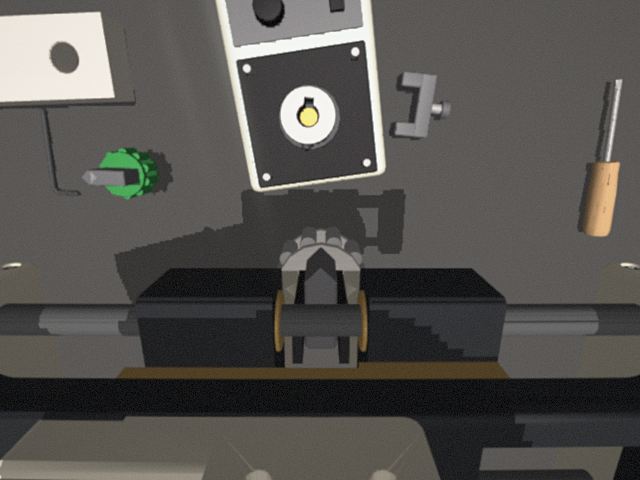

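The rotor is held with its tip facing +x (320,260). The hub face is at (308,116) with the keyway above it (308,101), so the keyway yaw is near 0. I'll measure it from a crop.

Run:
```python
from h import *
p=ctrl.snapshot('wrist')
a=p['img'][70:160,260:360]; cv2.imwrite('pics/c2.png',cv2.resize(a,None,fx=6,fy=6,interpolation=2)[:,:,::-1])
g=cv2.GaussianBlur(cv2.cvtColor(a,7),(3,3),0)
m=(g>190).astype(np.uint8); n,l,s,c=cv2.connectedComponentsWithStats(m); 
i=l[29,46] or l[46,30]
i=max(range(1,n),key=lambda k:-np.hypot(*(c[k]-[48,46]))+s[k,4]*.01)
cs=cv2.findContours((l==i).astype(np.uint8),0,1)[0][0]; (e,ax,an)=cv2.fitEllipse(cv2.convexHull(cs))
print('hub',e,ax,an,s[i]); H=atz(p,[e[0]+260,e[1]+70],.122); print(H)
hsv=cv2.cvtColor(a,cv2.COLOR_RGB2HSV); y=(hsv[...,1]>120)&(hsv[...,2]>120); yy,xx=np.nonzero(y); print('yellow',xx.mean()+260,yy.mean()+70)
```

```text
hub (49.318336486816406, 45.76251983642578) (54.315635681152344, 56.787132263183594) 176.0326690673828 [  23   18   54   57 1927]
[ 0.49541963 -0.08207526  0.122     ]
yellow 309.3606557377049 118.63934426229508
```

View pics/c2.png

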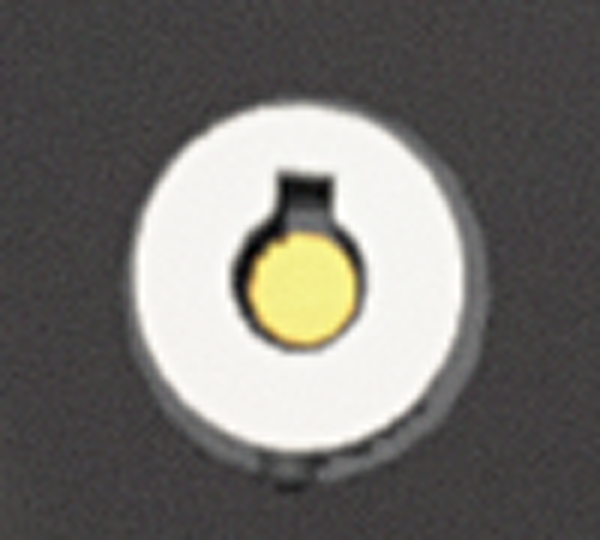

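Request:
apply_moves(commands=[[[3,0.3,0],-0.03,1],[[6,0.7,0],-0.06,1],[[8,1,0],-0.06,1],[[8.7,1,0],-0.06,1],[[8.7,1,-1.5],-0.06,1],[[8.7,1,-3],-0.06,1],[[8.7,1,-4.3],-0.06,1],[[8.7,1,-4.7],-0.06,1],[[8.7,1,-4.7],-0.06,1],[[8.7,1,-4.7],-0.06,1]])

```text
clock: 6.8
tool_pos: [0.4962, -0.0812, 0.216]
orientation: [180.0, -0.0, -3.3]
force: [-0.8, -1.0, -1.8]
opening: 0.0136
gripper_force: 30.0
```

Run:
```python
from h import *
print(ctrl.get_obs()['tool_pos'])
A=[]
for n,b in [('scene',(225,190,75,60)),('wrist',(230,200,180,100))]:
    p=ctrl.snapshot(n); 
    if n=='scene': b=(265,180,75,50)
    x,y,w,h=b; A.append(cv2.resize(p['img'][y:y+h,x:x+w],(600,600*h//w),interpolation=2)[:,:,::-1])
    for t in ['rotor_foot','hub_face','rotor']:
        for r in ctrl.spot_point(p,t)[:1]: print(n,t,np.round(r['at'],1),round(r['score'],2))
    print(proj(p,[[.4954,-.0821,.122],[.4954,-.0821,.1625]]))
cv2.imwrite('pics/c3.png',cv2.resize(cv2.vconcat(A),None,fx=.8,fy=.8))
```

```text
[ 0.49617668 -0.08119329  0.21595098]
scene rotor_foot [381.4 251.5] 0.92
scene hub_face [454.2 271.7] 0.67
scene rotor [381.2 244.6] 0.81
[[302.47122363 222.44803131]
 [302.26523158 209.10753342]]
wrist rotor_foot [156.5 264.9] 0.57
wrist rotor [141.8 276.1] 0.6
[[321.3468997  241.76182013]
 [321.50790414 261.80474356]]
```

View pics/c3.png

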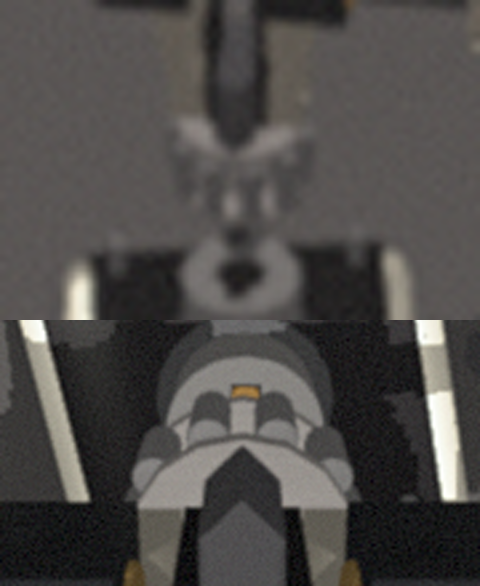

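The wrist view shows the rotor tip in line with the keyway, and the shaft above the bore. I'll correct about 1 mm and lower it slowly.

Request:
apply_moves(commands=[[[-0.08,-0.09,-0.2],0,1],[[-0.08,-0.09,-0.7],0,1],[[-0.08,-0.09,-1.2],0,1],[[-0.08,-0.09,-1.6],0,1],[[-0.08,-0.09,-2],0,1],[[-0.08,-0.09,-2.2],0,1],[[-0.08,-0.09,-2.4],0,1],[[-0.08,-0.09,-2.6],0,1],[[-0.08,-0.09,-2.6],0,1]])

```text
clock: 7.95
tool_pos: [0.4953, -0.0821, 0.1893]
orientation: [-180.0, -0.0, -3.3]
force: [2.2, 0.3, -3.6]
opening: 0.0136
gripper_force: 30.0
```

The tool is past the 18 mm stop with hardly any force, so the key is in. I'll keep pushing against the ejector.

Request:
apply_moves(commands=[[[0,0,-0.3],0,1],[[0,0,-0.6],0,1],[[0,0,-0.8],0,1],[[0,0,-1.0],0,1],[[0,0,-1.2],0,1],[[0,0,-1.35],0,1],[[0,0,-1.5],0,1],[[0,0,-1.5],0,1],[[0,0,-1.5],0,1]])

```text
clock: 8.7
tool_pos: [0.4956, -0.0822, 0.1754]
orientation: [180.0, -0.1, -3.3]
force: [-1.0, 2.3, 7.3]
opening: 0.0139
gripper_force: 30.0
```

Request:
apply_moves(commands=[[[0,0,-0.05],0,1],[[0,0,-0.1],0,1],[[0,0,-0.15],0,1],[[0,0,-0.2],0,1],[[0,0,-0.2],0,1],[[0,0,-0.2],0,1]])

```text
clock: 9.2
tool_pos: [0.4957, -0.0823, 0.1743]
orientation: [180.0, -0.1, -3.3]
force: [-3.0, 2.6, 14.1]
opening: 0.0141
gripper_force: 30.0
```

Request:
apply_moves(commands=[[[0,0,-0.05],0,1],[[0,0,-0.1],0,1],[[0,0,-0.1],0,1],[[0,0,-0.1],0,1],[[0,0,-0.1],0,1]])

```text
clock: 9.62
tool_pos: [0.4958, -0.0824, 0.1742]
orientation: [180.0, -0.1, -3.3]
force: [-6.4, 3.1, 22.3]
opening: 0.0138
gripper_force: 30.0
```

Run:
```python
from h import *
o=ctrl.get_obs(); print(o['tool_pos'],o['force'],o['moment'],o['gripper_force'])
A=[]
for n,b in [('scene',(265,180,75,50)),('wrist',(230,200,180,100))]:
    p=ctrl.snapshot(n); x,y,w,h=b; A.append(cv2.resize(p['img'][y:y+h,x:x+w],(600,600*h//w),interpolation=2)[:,:,::-1])
cv2.imwrite('pics/c4.png',cv2.resize(cv2.vconcat(A),None,fx=.8,fy=.8))
```

```text
[ 0.49580882 -0.0823852   0.17423214] [-6.41067195  3.08417739 22.29853989] [1.42035746 2.64799567 0.01756506] 30.007228553295135
```

View pics/c4.png

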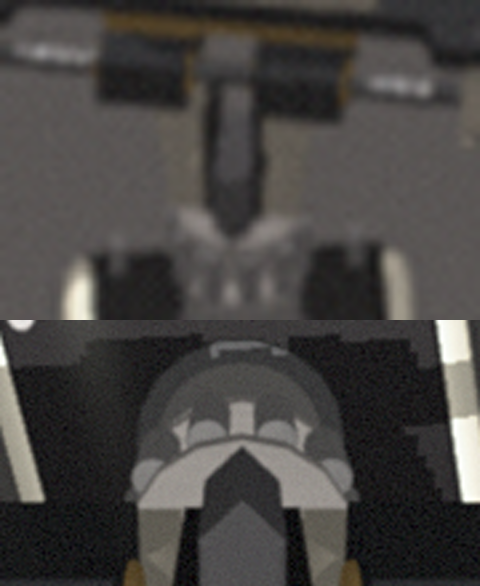

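The stop is now stiff: another 1 mm of command gave 0.1 mm of motion and 8 N more force. The TCP height of 0.1742 m matches the predicted home height, and both views show the shoulder seated on the hub. I'm handing in.

```bash
python3 -c "
from plant import ctrl
print(ctrl.close_job())"
```

```text
the job is handed in; nothing more can be done
None
```

I handed the job in at about 9.7 s with the ten-roller rotor keyed into the drive hub, pressed home against the ejector and still gripped; no verdict was returned. I left the spare rotor and the bench items alone but did not re-check them at the end.

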